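# Sort sample tubes by length into a drawer and shut it

### The job

Three look-alike sample tubes of different lengths lie on the bench: lay each one in the drawer row whose pocket matches its length (short, medium, long). Then push the drawer fully shut. Leave the two stacks of culture dishes alone.

Things in the scene. Friction and masses are not known exactly. Their poses are not given: they have to be found in the camera images.
- tube_short: The short sample tube, 80 mm long (the three differ only in length: 80, 110, 140): orange-tan body, 25 mm across, with square 26 mm ends: a red cap (22 mm long) at +x, an orange-tan foot (8 mm) at -x. It lies on its flat sides. Origin mid-length on its axis, 13 mm above what it lies on; x along the tube; any roll.
- row_short: Row for the short tube: loose insert 65 x 190 mm in the drawer; black-floored pocket 94 mm long (others: 94, 124 or 154), 36 wide, along y, in 6 mm high white blocks; no side rails in the middle 56 mm (finger room). Origin at its underside centre, z up, 10 mm above the bench; pocket floor at z 6 mm, a seated tube's axis at 19. Rows lie 66 mm apart, in any order.
- tube_medium: The medium sample tube, 110 mm long (the three differ only in length: 80, 110, 140): orange-tan body, 25 mm across, with square 26 mm ends: a red cap (22 mm long) at +x, an orange-tan foot (8 mm) at -x. It lies on its flat sides. Origin mid-length on its axis, 13 mm above what it lies on; x along the tube; any roll.
- row_medium: Row for the medium tube: loose insert 65 x 190 mm in the drawer; black-floored pocket 124 mm long (others: 94, 124 or 154), 36 wide, along y, in 6 mm high white blocks; no side rails in the middle 56 mm (finger room). Origin at its underside centre, z up, 10 mm above the bench; pocket floor at z 6 mm, a seated tube's axis at 19. Rows lie 66 mm apart, in any order.
- tube_long: The long sample tube, 140 mm long (the three differ only in length: 80, 110, 140): orange-tan body, 25 mm across, with square 26 mm ends: a red cap (22 mm long) at +x, an orange-tan foot (8 mm) at -x. It lies on its flat sides. Origin mid-length on its axis, 13 mm above what it lies on; x along the tube; any roll.
- row_long: Row for the long tube: loose insert 65 x 190 mm in the drawer; black-floored pocket 154 mm long (others: 94, 124 or 154), 36 wide, along y, in 6 mm high white blocks; no side rails in the middle 56 mm (finger room). Origin at its underside centre, z up, 10 mm above the bench; pocket floor at z 6 mm, a seated tube's axis at 19. Rows lie 66 mm apart, in any order.
- cabinet: Low bench cabinet, 222 mm wide, 256 mm deep, 58 mm high, white with a clear top; does not move. Origin at the bottom centre of its front face; x points into the cabinet (away from the robot), so the drawer is shut by pushing along its +x.
- drawer (a joint): The cabinet's one drawer, m: 0 shut, 0.241 fully open towards the robot (its start). It slides stiffly (about 2 N) and stays where it is left.
- drawer_handle (a point): Middle of the steel bar handle (110 mm long, along the cabinet's y) on the drawer's blue front, 38 mm above the bench and 35 mm in front of the blue front panel, which is 222 mm wide and reaches up to 55 mm above the bench. It moves with the drawer, whose side walls reach 26 mm above the bench.
- dishes_a: Bystander: stack of four tan culture dishes, 93 mm across, 62 mm high. Origin underneath.
- dishes_b: Bystander: stack of three dark red culture dishes, 93 mm across, 47 mm high. Origin underneath.

How it is judged:
By the outcome, as a careful person would: the job done as asked, in the order asked, and still so for the second after the job is handed in, with the robot touching nothing.
It also fails if it takes over 72 s, if anything falls off the work surface, if the arm or the gripper's body presses on something with over 40 N, if the wrist force passes 120 N, or if a joint passes its speed limit or range.

### The arm

A 7-joint arm with a two-finger parallel gripper is mounted at the origin on the work surface. World frame = base frame: x ahead of the robot, y to its left, z up, the work surface at z = 0. Lengths are in mm, angles in rad, forces in N, time in s.
With the tool pointing down it reaches from about 400 to 875 mm from the base axis. Payload 4.4 kg.
Tool frame: the origin (TCP) lies at the very end of the fingers, on their centre line; the grasp point (between the pads) lies 19 mm behind it; z points along the fingers, y is the line along which they close (so a half turn about z gives the same grasp; the last joint's range is limited). The gripper opens to 85 mm and grips with 20 to 120 N. Pads are 22 mm wide; open, the fingers measure 114 mm over their backs; the gripper's body (76 mm by 85 mm) begins 54 mm behind the grasp point. The pads swing forward as they close: fully open they stand 13 mm farther back than shut.
Start: joints at [-1.349, 0.628, 0.038, 1.517, -0.027, 0.996, -0.02], TCP at [184.474, 623.287, 231.313] pointing down, gripper open.
Joint ranges: [-3.06, 3.06], [-0.37, 2.12], [-1.25, 1.32], [0.18, 2.47], [-1.1, 4.24], [0.23, 1.98], [-2.94, 2.94]. Speed limits (rad/s): [2.57, 2.57, 3.14, 3.14, 3.14, 3.14, 3.14].

### API

Orientations are given as [roll, pitch, yaw] about the fixed x, y, z axes, in that order (R = Rz(yaw) Ry(pitch) Rx(roll)).
In Python, from cell import monitor, viewer, workorder gives the robot as it stands.
- The arm moves only by the tool arm_command, never from a script. Its argument "series" is one flat list of numbers, 5 for each row, row after row: the opening in per cent of the stroke, from 0 (shut) to 100 (fully open), then the shift along the tool's x, y, z in cm, then the turn about the tool's z in degrees. In form: [claw, x, y, z, roll, claw, x, y, z, roll, ...]. A call has exactly 5 rows; each row is the pose to reach, as a shift and turn from the pose commanded when the call began, along the tool's axes at that moment; what a row does not reach only later rows make up. A row lasts 1/12 s, in which the tool goes at most 41.7 mm and 7.16 degrees, less where a joint would pass 70% of its speed; a pose out of reach is approached as far as the arm can. A call with a gripper value outside its range is refused whole. The fingers move at their own pace and stop on an object; the grip force is fixed at half the most. Time passes only in rows, so rows that repeat a pose let the fingers close, or fill a call up. It gives the time, the measured TCP pose, the force, the opening and the grip force at its end, in the units of the state.
- monitor.read_state(): the state, without advancing time (a new reading comes with each control period).
- viewer.get_image(name): name is "side" or "top"; returns (picture, depth): 384x512x3 uint8, red, green, blue; 384x512 float32, mm along the optical axis (not along the pixel's ray), 0 where there is no reading.
- viewer.camera_model(name): a dict with "mtx" (3x3 intrinsics, pixels), "R" (3x3) and "t" (3): a world point X has camera coordinates R X + t. Camera axes: x right, y down, z forward; pixel columns grow to the right and rows downward; lengths in mm; the calibration is good to about 2 mm. A picture is of the moment at which its call begins. camera_model takes no time and is no camera call.
- workorder.finish_job(): hands the job in; it is judged then, once.
The state is a dict: "clock": time; "qpos": joint angles; "qd": joint speeds; "tau": joint torques, N m; "eef_pos": TCP position; "tool_rot": TCP orientation; "force": force on the tool from outside, world axes, zero at the start; "torque": the same for the moment, N m; "width": finger opening in mm; "gripper_force": force on a finger pad.
Only numpy, scipy, OpenCV 4.12 (cv2) and the standard library are available. Lean on these libraries where they do the work, as an engineer would, in place of code of your own. Each camera call takes 0.05 s, during which the arm holds its last target. There are 200 camera calls.

## Working session

There is one attempt and no reset: what is moved stays moved. The work goes in short steps, Python scripts to look and compute and a tool call to move; the robot and the scene stay as the last step left them, time stands still between calls to the robot, and variables do not carry over. Pictures are saved under pics/ and viewed, at most 10 in all, crops included, and the job is handed in when it is done.

Besides the shell and the picture viewer there is one more tool, called after "Request:" as a command line: name --argument value ..., lists and objects as JSON in quotes. arm_command: Moves the arm, as the interface text tells. Its arguments: {"type":"object","properties":{"series":{"type":"array","items":{"type":"number"}}},"required":["series"]}

```bash
mkdir -p pics; cat > h.py <<'E'
import numpy as np, cv2
from cell import monitor, viewer, workorder
def grab(n,f=None):
    im,d=viewer.get_image(n); m=viewer.camera_model(n)
    if f: cv2.imwrite('pics/'+f,im[:,:,::-1])
    K,R,t=[np.array(m[k],float) for k in('mtx','R','t')]
    v,u=np.mgrid[:d.shape[0],:d.shape[1]]
    ray=np.stack([u,v,np.ones_like(u)],-1)@np.linalg.inv(K).T
    W=(ray*d[...,None]-t.ravel())@R
    W[d==0]=np.nan
    return im,d,W
E
python3 - <<'E'
from h import *
for n in('top','side'):
    im,d,W=grab(n,n+'0.png'); np.savez(n+'0.npz',im=im,W=W)
    m=viewer.camera_model(n); print(n,-np.array(m['R']).T@np.array(m['t']).ravel())
print(monitor.read_state())
E
```

```text
top [409.67641614  -1.50212373 863.77592262]
side [334.24971144 815.48658098 724.68920345]
{'clock': 0.1, 'qpos': array([-1.34880054,  0.62924811,  0.03839563,  1.51823998, -0.02700629,
        0.99632091, -0.01998131]), 'qd': array([-2.44424716e-06, -2.35667791e-03, -1.64445457e-03, -2.12887638e-03,
       -1.08792772e-04, -1.31633046e-03, -1.28538725e-03]), 'tau': array([ 4.94644657e-03, -5.64523637e+01,  1.23091824e+00, -1.93972921e+01,
        1.11916795e-02,  5.36496242e-03, -1.47942991e-07]), 'eef_pos': array([184.27952358, 622.75475321, 230.49269597]), 'tool_rot': array([-3.13989227e+00, -1.77930035e-05,  2.85385250e+00]), 'force': array([ 0.42671047, -0.26926822, -0.12821928]), 'torque': array([-0.02077641, -0.02483106,  0.03974413]), 'gripper_force': 0.0, 'width': 85.22754585971587}
```

View pics/top0.png

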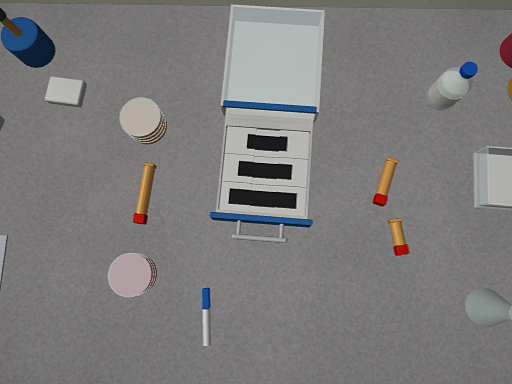

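View pics/side0.png

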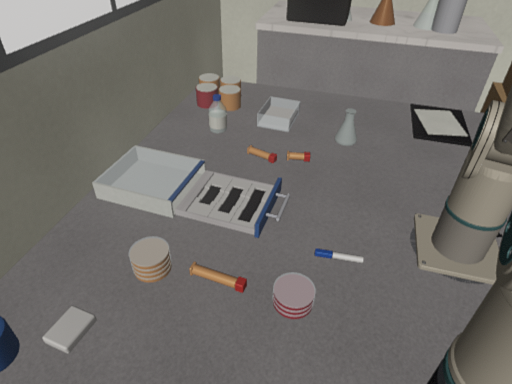

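The top view shows the long tube at about (145,192), medium at (386,182) and short at (398,237). The drawer rows, far to near, are short (267,143), medium (265,170) and long (262,198), with the handle at (260,238). The side view agrees. The dishes are at (142,120) and (132,275), with the tan stack close to the long tube.

```bash
cat >> h.py <<'E'
def tubes(im,W):
    hsv=cv2.cvtColor(im,cv2.COLOR_RGB2HSV); H,S,V=[hsv[...,i].astype(int) for i in range(3)]
    red=((H<5)|(H>175))&(S>200)&(V>100); ora=(H>=5)&(H<22)&(S>120)&(V>120)
    z=W[...,2]; m=(red|ora)&(W[...,0]>250)&(W[...,0]<780)&(abs(W[...,1])<420)&(z>3)&(z<70)
    n,l,st,c=cv2.connectedComponentsWithStats(m.astype('uint8'))
    for i in range(1,n):
        if st[i,4]<150: continue
        k=l==i; P=W[k]; top=P[:,2]>np.median(P[:,2])-12
        Q=P[top][:,:2].astype('float32')
        (cx,cy),(a,b),_=cv2.minAreaRect(Q)
        r=W[k&red]; 
        if len(r)<5: continue
        o=W[k&ora]; d=r[:,:2].mean(0)-o[:,:2].mean(0)
        _,_,vt=np.linalg.svd(Q-Q.mean(0),full_matrices=False); ax=vt[0]*np.sign(vt[0]@d)
        s=(Q-Q.mean(0))@ax; w=(Q-Q.mean(0))@np.array([-ax[1],ax[0]])
        cc=Q.mean(0)+ax*(s.max()+s.min())/2+np.array([-ax[1],ax[0]])*(w.max()+w.min())/2
        print('tube c',cc.round(1),'L',(s.max()-s.min()).round(),'W',(w.max()-w.min()).round(),'axis',ax.round(3),'yaw',np.degrees(np.arctan2(ax[1],ax[0])).round(1),'z',np.percentile(P[:,2],95).round(1))
E
python3 - <<'E'
from h import *
for n in('top','side'):
    a=np.load(n+'0.npz'); im,W=a['im'],a['W']; print(n); tubes(im,W)
    hsv=cv2.cvtColor(im,cv2.COLOR_RGB2HSV)
    k=(hsv[...,2]<60)&(W[...,0]>300)&(W[...,0]<700)&(abs(W[...,1])<150)&(W[...,2]<40)
    nn,l,st,c=cv2.connectedComponentsWithStats(k.astype('uint8'))
    for i in range(1,nn):
        if st[i,4]>100:
            Q=W[l==i]; print('pocket',cv2.minAreaRect(Q[:,:2].astype('float32')),Q[:,2].mean().round(1),c[i])
    b=(hsv[...,0]>100)&(hsv[...,0]<120)&(hsv[...,1]>150)
    nn,l,st,c=cv2.connectedComponentsWithStats(b.astype('uint8'))
    for i in range(1,nn):
        if st[i,4]>150:
            Q=W[l==i]; Q=Q[Q[:,2]>np.nanmax(Q[:,2])-6]; print('blue',cv2.minAreaRect(Q[:,:2].astype('float32')),np.nanmax(Q[:,2]).round(1),c[i])
E
```

```text
top
tube c [ 603.7 -270.8] L 109.0 W 25.0 axis [-0.956  0.294] yaw 162.9 z 28.0
tube c [564.2 278.3] L 139.0 W 24.0 axis [-0.996  0.095] yaw 174.6 z 28.1
tube c [ 478.8 -294.9] L 78.0 W 24.0 axis [-0.982 -0.187] yaw -169.2 z 28.1
pocket ((685.464599609375, 1.222991943359375), (91.09881591796875, 28.709787368774414), 89.71580505371094) 16.4 [267.22991071 144.02901786]
pocket ((623.6771240234375, 4.603504180908203), (121.6817626953125, 35.69059371948242), 86.87974548339844) 16.6 [264.4627451  169.93071895]
pocket ((557.549560546875, 7.9511871337890625), (151.43133544921875, 35.52273178100586), 86.85289764404297) 16.6 [262.30443548 198.20967742]
blue ((917.6693725585938, 576.76708984375), (83.40103912353516, 83.99715423583984), 46.80424880981445) 83.7 [28.51520572 42.98926655]
blue ((815.2928466796875, -411.40802001953125), (29.237579345703125, 29.47233772277832), 7.089702129364014) 143.7 [468.13425926  69.52777778]
blue ((760.939453125, -2.6938095092773438), (207.7605438232422, 14.897492408752441), 87.08802032470703) 63.8 [269.08043876 106.18464351]
blue ((507.09832763671875, 10.797470092773438), (218.02198791503906, 12.304275512695312), 87.03351593017578) 59.3 [260.55829904 219.13854595]
side
pocket ((687.1417846679688, 1.2904777526855469), (25.450021743774414, 79.92393493652344), 0.4005700647830963) 16.6 [211.13868613 194.71532847]
pocket ((624.0816040039062, 4.94158935546875), (109.86608123779297, 32.1096076965332), 86.87615203857422) 16.6 [230.59751037 200.06639004]
pocket ((557.8219604492188, 6.9620208740234375), (144.03021240234375, 33.20359802246094), 86.97704315185547) 16.4 [251.52424242 205.56666667]
```

```bash
cat >> h.py <<'E'
def plan(wps,start=None):
    """wps: (x,y,z,yaw_deg,claw); prints per-call rounded target [claw,x,y,z cm,deg]; simulates rounding"""
    if start is None:
        s=monitor.read_state(); p=np.array(s['eef_pos']); yaw=np.degrees(s['tool_rot'][2])
    else: p=np.array(start[:3],float); yaw=start[3]
    for w in wps:
        q=np.array(w[:3],float); dy=(w[3]-yaw+180)%360-180; d=q-p
        n=max(1,int(np.ceil(max(np.linalg.norm(d)/185,abs(dy)/33))))
        for i in range(n,0,-1):
            d=(q-p)/i; dy=((w[3]-yaw+180)%360-180)/i; a=np.radians(yaw)
            X=np.array([np.cos(a),np.sin(a),0]);Y=np.array([np.sin(a),-np.cos(a),0]);Z=np.array([0,0,-1])
            r=np.round(np.array([d@X,d@Y,d@Z])/10,1); t=round(dy)
            print([w[4],*r.tolist(),t],end=' ')
            p=p+10*(r[0]*X+r[1]*Y+r[2]*Z); yaw+=t
        print('->',p.round(1),round(yaw,1))
E
python3 -c "
from h import *
plan([(564,278,120,174.6,100),(564,278,7,174.6,100)])
d=np.load('top0.npz')['W']; print(d[120,142],d[275,132],d[238,260])"
```

```text
[100, -15.4, -7.4, 3.7, 4] [100, -14.8, -8.5, 3.7, 4] [100, -14.3, -9.5, 3.6, 3] -> [564.5 278.  120.5] 174.5
[100, 0.0, -0.0, 11.3, 0] -> [564.5 278.    7.5] 174.5
[721.05842565 281.02148189  62.41329673] [380.20950084 280.55340883  45.18235429] [465.60565086  10.2184086   44.04166087]
```

Request:
arm_command --series '[100,-15.4,-7.4,3.7,4,100,-15.4,-7.4,3.7,4,100,-15.4,-7.4,3.7,4,100,-15.4,-7.4,3.7,4,100,-15.4,-7.4,3.7,4]'

```text
clock: 0.52
eef_pos: [318.0, 500.7, 192.7]
tool_rot: [-3.135, 0.005, 2.774]
force: [-0.2, -2.2, 0.0]
width: 85.6
gripper_force: 0.0
```

Request:
arm_command --series '[100,-14.8,-8.5,3.7,4,100,-14.8,-8.5,3.7,4,100,-14.8,-8.5,3.7,4,100,-14.8,-8.5,3.7,4,100,-14.8,-8.5,3.7,4]'

```text
clock: 0.93
eef_pos: [425.0, 368.6, 155.9]
tool_rot: [-3.136, 0.004, 2.704]
force: [0.7, -1.5, 0.5]
width: 85.4
gripper_force: 0.0
```

Request:
arm_command --series '[100,-14.3,-9.5,3.6,3,100,-14.3,-9.5,3.6,3,100,-14.3,-9.5,3.6,3,100,-14.3,-9.5,3.6,3,100,-14.3,-9.5,3.6,3]'

```text
clock: 1.35
eef_pos: [514.2, 222.6, 120.0]
tool_rot: [-3.137, 0.003, 2.652]
force: [0.5, -0.5, -0.3]
width: 85.5
gripper_force: 0.0
```

```bash
python3 -c "
from h import *
plan([(564,278,7,174.6,100)])"
```

```text
[100, -1.8, 7.2, 11.3, 23] -> [564.  277.7   7. ] 174.9
```

```bash
sed -i 's/t=round(dy)/t=-round(dy)/; s/yaw+=t/yaw-=t/' h.py; python3 -c "
from h import *
plan([(564,278,70,174.6,100),(564,278,7,174.6,100)])"
```

```text
[100, -1.8, 7.2, 5.0, -23] -> [564.  277.7  70. ] 174.9
[100, -0.0, 0.0, 6.3, 0] -> [564.  277.7   7. ] 174.9
```

Request:
arm_command --series '[100,-1.8,7.2,5,-23,100,-1.8,7.2,5,-23,100,-1.8,7.2,5,-23,100,-1.8,7.2,5,-23,100,-1.8,7.2,5,-23]'

```text
clock: 1.77
eef_pos: [559.1, 286.6, 70.5]
tool_rot: [-3.14, -0.002, 3.062]
force: [-0.4, 0.1, 0.3]
width: 85.6
gripper_force: 0.0
```

```bash
python3 -c "
from h import *
plan([(564,278,7,174.6,100)])"
```

```text
[100, -0.6, -0.8, 6.4, 1] -> [564.5 278.2   6.5] 174.4
```

Request:
arm_command --series '[100,0,0,1,0,100,0,0,2,0,100,0,0,2,0,100,0,0,2,0,100,0,0,2,0]'

```text
clock: 2.18
eef_pos: [559.9, 286.8, 51.6]
tool_rot: [-3.141, 0.0, 3.063]
force: [0.0, 0.7, -0.8]
width: 85.5
gripper_force: 0.0
```

```bash
python3 -c "
from h import *
plan([(564,278,6,174.6,100)])
print(monitor.read_state()['eef_pos'])"
```

```text
[100, -0.5, -0.8, 4.6, 1] -> [564.2 278.4   5.6] 174.5
[559.8637299  286.80656873  51.55782189]
```

Request:
arm_command --series '[100,-0.5,-0.8,1,1,100,-0.5,-0.8,2.5,1,100,-0.5,-0.8,4,1,100,-0.5,-0.8,4.6,1,100,-0.5,-0.8,4.6,1]'

```text
clock: 2.6
eef_pos: [563.4, 277.4, 3.5]
tool_rot: [-3.14, -0.002, 3.045]
force: [-0.6, -0.0, -0.4]
width: 85.5
gripper_force: 0.0
```

Request:
arm_command --series '[0,0,0,0,0,0,0,0,0,0,0,0,0,0,0,0,0,0,0,0,0,0,0,0,0]'

```text
clock: 3.02
eef_pos: [564.7, 278.9, 5.9]
tool_rot: [3.141, 0.001, 3.046]
force: [0.6, 2.6, 0.3]
width: 25.6
gripper_force: 0.8
```

Request:
arm_command --series '[0,0,0,0,0,0,0,0,0,0,0,0,0,-0.5,0,0,0,0,-1.5,0,0,0,0,-2.5,0]'

```text
clock: 3.43
eef_pos: [563.8, 278.5, 30.7]
tool_rot: [-3.141, -0.001, 3.046]
force: [0.4, -0.2, -1.1]
width: 22.9
gripper_force: 58.8
```

```bash
python3 -c "
from h import *
grab('side','s1.png')
plan([(564,200,120,174.6,0),(557.7,7.7,90,87,0)])
print(monitor.read_state()['eef_pos'])"
```

```text
[0, -0.6, -7.9, -8.7, 0] -> [563.9 200.  120.1] 174.5
[0, -0.4, -6.4, 1.0, 29] [0, -3.5, -5.4, 1.0, 29] [0, -5.6, -3.1, 1.0, 30] -> [557.3   7.7  90.1] 86.5
[565.46673891 279.25084928  33.09404228]
```

View pics/s1.png

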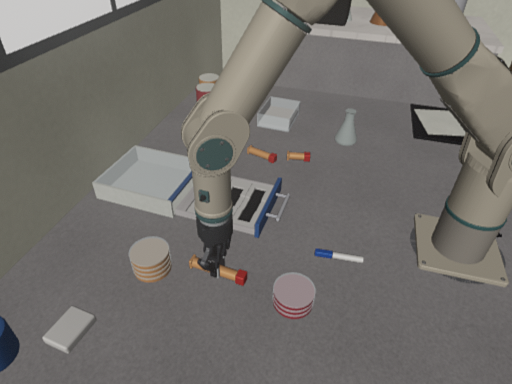

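The long tube is held: the gripper is on it at about (215,265), mid-tube, with 59 N at 23 mm. Next I carry it to the near row.

Request:
arm_command --series '[0,-0.1,-1.6,-1.7,0,0,-0.2,-3.2,-3.5,0,0,-0.4,-4.7,-5.2,0,0,-0.5,-6.3,-7,0,0,-0.6,-7.9,-8.7,0]'

```text
clock: 3.9
eef_pos: [562.9, 198.7, 118.8]
tool_rot: [3.141, 0.001, 3.046]
force: [0.5, -0.1, -0.5]
width: 23.1
gripper_force: 59.0
```

Request:
arm_command --series '[0,-0.1,-1.3,0.2,6,0,-0.2,-2.6,0.4,12,0,-0.2,-3.8,0.6,17,0,-0.3,-5.1,0.8,23,0,-0.4,-6.4,1,29]'

```text
clock: 4.32
eef_pos: [560.7, 134.9, 108.0]
tool_rot: [3.141, 0.0, 2.535]
force: [-0.2, -0.1, -0.1]
width: 22.9
gripper_force: 58.9
```

Request:
arm_command --series '[0,-0.7,-1.1,0.2,6,0,-1.4,-2.2,0.4,12,0,-2.1,-3.2,0.6,17,0,-2.8,-4.3,0.8,23,0,-3.5,-5.4,1,29]'

```text
clock: 4.73
eef_pos: [559.1, 70.7, 97.8]
tool_rot: [3.141, -0.0, 2.029]
force: [0.2, -0.5, -0.7]
width: 22.8
gripper_force: 58.8
```

Request:
arm_command --series '[0,-1.4,-0.8,0.2,7,0,-2.8,-1.6,0.5,14,0,-4.2,-2.3,0.8,22,0,-5.6,-3.1,1,30,0,-5.6,-3.1,1,30]'

```text
clock: 5.15
eef_pos: [555.9, 2.9, 87.7]
tool_rot: [3.141, 0.003, 1.501]
force: [-0.1, -0.4, -1.0]
width: 22.6
gripper_force: 58.8
```

```bash
python3 -c "
from h import *
im,d,W=grab('side','s2.png'); tubes(im,W); im,d,W=grab('top','t2.png'); tubes(im,W)
plan([(557.7,7.7,50,87,0)])
s=monitor.read_state();print(s['eef_pos'],s['width'],s['force'],s['tool_rot'])"
```

```text
tube c [ 602.7 -270.1] L 108.0 W 24.0 axis [-0.955  0.298] yaw 162.7 z 27.9
tube c [ 478.9 -295.4] L 78.0 W 25.0 axis [-0.983 -0.185] yaw -169.4 z 27.9
[0, 0.1, 0.1, 3.8, 0] -> [557.3   8.   49.6] 86.5
[556.25467866   7.10641616  87.6367101 ] 22.703498370298743 [ 0.21365934  0.8558515  -0.71422678] [ 3.14126509e+00 -2.91594464e-04  1.51046939e+00]
```

View pics/s2.png

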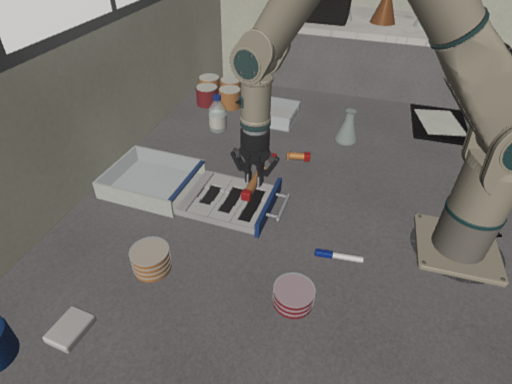

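Side view: the tube hangs over the near row, with its red cap at about (246,195). I'll check cap offset along the axis.

```bash
cat >> h.py <<'E'
def cap(n='side',R=100,need=8):
    """held/placed tube near tool: extents of red along tool x from TCP"""
    im,d,W=grab(n); s=monitor.read_state(); p=s['eef_pos']; a=s['tool_rot'][2]
    hsv=cv2.cvtColor(im,cv2.COLOR_RGB2HSV); H,S,V=[hsv[...,i].astype(int) for i in range(3)]
    m=((H<5)|(H>175))&(S>180)&(V>60); D=W-p
    m&=np.linalg.norm(np.nan_to_num(D,nan=999),axis=2)<R
    D=D[m]; x=D[:,:2]@[np.cos(a),np.sin(a)]; y=D[:,:2]@[np.sin(a),-np.cos(a)]
    print(n,len(D),'along',np.percentile(x,[2,98]).round(1),'across',np.percentile(y,[2,98]).round(1),'z',np.percentile(D[:,2],[2,98]).round(1))
E
python3 -c "
from h import *
cap(); cap('top')"
```

```text
Traceback (most recent call last):
  File "h.py", line 51, in cap
    print(n,len(D),'along',np.percentile(x,[2,98]).round(1),'across',np.percentile(y,[2,98]).round(1),'z',np.percentile(D[:,2],[2,98]).round(1))
                           ~~~~~~~~~~~~~^^^^^^^^^^
IndexError: index -1 is out of bounds for axis 0 with size 0
```

```bash
python3 -c "
from h import *
im,d,W=grab('side'); print(monitor.read_state()['eef_pos'])
for v,u in((195,246),(192,248),(186,252),(180,255)): print(im[v,u],cv2.cvtColor(im[v:v+1,u:u+1],cv2.COLOR_RGB2HSV),W[v,u].round(1))"
```

```text
[556.37238446   8.68372452  87.58265385]
[168  67  65] [[[  1 156 168]]] [555.8  79.  106.9]
[132  49  47] [[[  1 164 132]]] [554.9  63.7 105.5]
[140 105  73] [[[ 14 122 140]]] [552.3  34.9 105. ]
[144 105  71] [[[ 14 129 144]]] [551.1   9.6 107.5]
```

```bash
sed -i 's/(S>180)&(V>60)/(S>130)\&(V>60)/' h.py; python3 -c "
from h import *
cap()
plan([(557.7,7.7,50,87,0),(557.7,7.7,23,87,0)])"
```

```text
side 102 along [54.5 71.7] across [-12.1  12.4] z [-2.2 21.2]
[0, -0.1, 0.1, 3.8, 0] -> [557.3   7.7  49.6] 86.7
[0, 0.0, 0.0, 2.7, 0] -> [557.3   7.7  22.6] 86.7
```

Centred (cap end at +72 mm, ±12 mm across). Lowering and releasing.

Request:
arm_command --series '[0,-0.1,0.1,1,0,0,-0.1,0.1,2.2,0,0,-0.1,0.1,3.3,0,0,-0.1,0.1,3.8,0,0,-0.1,0.1,3.8,0]'

```text
clock: 5.82
eef_pos: [555.5, 6.2, 47.2]
tool_rot: [-3.138, 0.0, 1.51]
force: [0.2, -0.1, -2.0]
width: 22.6
gripper_force: 58.9
```

Request:
arm_command --series '[0,0,0,0.8,0,0,0,0,1.6,0,0,0,0,2.2,0,0,0,0,2.6,0,0,0,0,2.6,0]'

```text
clock: 6.23
eef_pos: [556.8, 6.0, 22.6]
tool_rot: [-3.141, -0.0, 1.51]
force: [0.0, 0.3, -1.1]
width: 23.1
gripper_force: 59.1
```

Request:
arm_command --series '[50,0,0,0,0,50,0,0,0,0,50,0,0,0,0,50,0,0,0,0,50,0,0,0,0]'

```text
clock: 6.65
eef_pos: [557.2, 6.0, 23.5]
tool_rot: [3.141, -0.0, 1.51]
force: [-0.1, 0.5, 0.3]
width: 42.4
gripper_force: 0.0
```

Request:
arm_command --series '[50,0,0,-1,0,50,0,0,-3,0,50,0,0,-5.5,0,50,0,0,-8,0,50,0,0,-10,0]'

```text
clock: 7.07
eef_pos: [557.5, 5.8, 125.7]
tool_rot: [3.14, -0.0, 1.51]
force: [1.0, 0.2, -0.2]
width: 42.7
gripper_force: 0.0
```

```bash
python3 -c "
from h import *
plan([(603,-270.5,100,162.8,100)]);print(monitor.read_state()['eef_pos'])
plan([(603,-270.5,100,-17.2,100)])"
```

```text
[100, -9.1, 2.1, 0.9, -25] [100, -9.1, -2.0, 0.8, -26] [100, -7.4, -5.8, 0.9, -25] -> [ 603.  -271.    99.7] 162.5
[557.47517907   5.83320555 125.72808914]
[100, -6.8, 1.6, 0.6, 26] [100, -5.5, 4.4, 0.7, 26] [100, -3.0, 6.3, 0.6, 26] [100, 0.1, 7.0, 0.7, 26] -> [ 602.8 -270.6   99.7] -17.5
```

Request:
arm_command --series '[100,-9.1,2.1,0.9,-25,100,-9.1,2.1,0.9,-25,100,-9.1,2.1,0.9,-25,100,-9.1,2.1,0.9,-25,100,-9.1,2.1,0.9,-25]'

```text
clock: 7.48
eef_pos: [572.4, -88.0, 115.1]
tool_rot: [3.141, 0.001, 1.945]
force: [0.3, 0.4, -0.3]
width: 85.3
gripper_force: 0.0
```

Request:
arm_command --series '[100,-9.1,-2,0.8,-26,100,-9.1,-2,0.8,-26,100,-9.1,-2,0.8,-26,100,-9.1,-2,0.8,-26,100,-9.1,-2,0.8,-26]'

```text
clock: 7.9
eef_pos: [587.0, -178.9, 106.5]
tool_rot: [3.142, -0.0, 2.398]
force: [-0.4, 1.3, -0.1]
width: 85.2
gripper_force: 0.0
```

Request:
arm_command --series '[100,-7.4,-5.8,0.9,-25,100,-7.4,-5.8,0.9,-25,100,-7.4,-5.8,0.9,-25,100,-7.4,-5.8,0.9,-25,100,-7.4,-5.8,0.9,-25]'

```text
clock: 8.32
eef_pos: [602.5, -270.8, 97.3]
tool_rot: [3.141, -0.001, 2.834]
force: [1.5, 0.7, 0.1]
width: 85.0
gripper_force: 0.0
```

Request:
arm_command --series '[100,0,0,1,0,100,0,0,2,0,100,0,0,2,0,100,0,0,2,0,100,0,0,2,0]'

```text
clock: 8.73
eef_pos: [602.7, -270.0, 77.0]
tool_rot: [3.142, -0.001, 2.837]
force: [0.1, 0.2, 0.1]
width: 85.1
gripper_force: 0.0
```

```bash
python3 -c "
from h import *
im,d,W=grab('side','s3.png');tubes(im,W)
plan([(603,-270.5,6,162.8,100)]);print(monitor.read_state()['eef_pos'])"
```

```text
[100, -0.0, -0.0, 7.1, 0] -> [ 602.9 -270.3    6.3] 162.5
[ 602.87799212 -270.29520489   77.34728501]
```

View pics/s3.png

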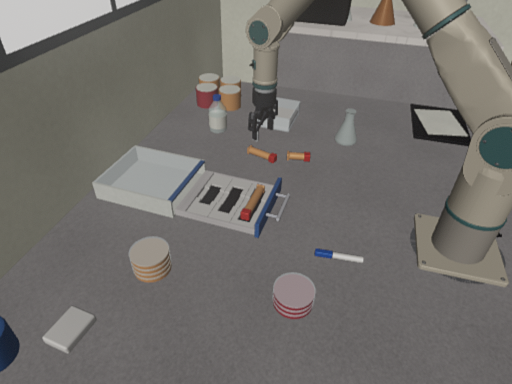

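The long tube lies in the near row at about (252,203), and the gripper is above the medium tube at (262,154). I'll grip and lift it.

Request:
arm_command --series '[100,0,0,2,0,100,0,0,4,0,100,0,0,6,0,100,0,0,7.1,0,100,0,0,7.1,0]'

```text
clock: 9.2
eef_pos: [600.9, -270.0, 3.9]
tool_rot: [3.141, -0.004, 2.836]
force: [-0.8, 0.2, 0.3]
width: 85.3
gripper_force: 0.0
```

Request:
arm_command --series '[0,0,0,0,0,0,0,0,0,0,0,0,0,0,0,0,0,0,0,0,0,0,0,0,0]'

```text
clock: 9.62
eef_pos: [603.2, -271.1, 7.3]
tool_rot: [-3.142, 0.002, 2.836]
force: [0.9, -0.1, -0.3]
width: 25.7
gripper_force: 0.0
```

Request:
arm_command --series '[0,0,0,0,0,0,0,0,0,0,0,0,0,-2,0,0,0,0,-5,0,0,0,0,-9,0]'

```text
clock: 10.03
eef_pos: [600.2, -269.9, 94.4]
tool_rot: [3.141, -0.007, 2.836]
force: [-0.3, -0.8, -1.4]
width: 22.6
gripper_force: 59.0
```

Request:
arm_command --series '[0,0,0,-1,0,0,0,0,-1,0,0,0,0,-1,0,0,0,0,-1,0,0,0,0,-1,0]'

```text
clock: 10.45
eef_pos: [601.2, -270.3, 104.3]
tool_rot: [3.141, -0.004, 2.836]
force: [-1.1, -0.6, -1.1]
width: 22.8
gripper_force: 59.0
```

```bash
python3 -c "
from h import *
plan([(623.7,4.7,90,87,0)]);print(monitor.read_state()['eef_pos'])"
```

```text
[0, 2.0, 9.0, 0.5, 25] [0, 5.6, 7.2, 0.5, 25] [0, 8.2, 4.2, 0.4, 26] -> [623.9   4.3  90.3] 86.5
[ 601.22908769 -270.29035192  104.2693382 ]
```

Request:
arm_command --series '[0,0.4,1.8,0.1,5,0,0.8,3.6,0.2,10,0,1.2,5.4,0.3,15,0,1.6,7.2,0.4,20,0,2,9,0.5,25]'

```text
clock: 10.87
eef_pos: [609.6, -177.9, 99.5]
tool_rot: [-3.14, -0.003, 2.396]
force: [0.8, 0.1, -0.5]
width: 22.5
gripper_force: 59.0
```

Request:
arm_command --series '[0,1.1,1.4,0.1,5,0,2.2,2.9,0.2,10,0,3.4,4.3,0.3,15,0,4.5,5.8,0.4,20,0,5.6,7.2,0.5,25]'

```text
clock: 11.28
eef_pos: [617.0, -86.8, 94.6]
tool_rot: [-3.139, -0.001, 1.96]
force: [-0.2, 0.1, -0.7]
width: 22.7
gripper_force: 59.0
```

Request:
arm_command --series '[0,2.1,1.1,0.1,7,0,4.2,2.2,0.2,14,0,6.2,3.2,0.3,20,0,8.2,4.2,0.4,26,0,8.2,4.2,0.4,26]'

```text
clock: 11.7
eef_pos: [624.4, 11.5, 90.0]
tool_rot: [-3.138, -0.004, 1.514]
force: [0.2, 1.9, -0.8]
width: 22.5
gripper_force: 59.0
```

Request:
arm_command --series '[0,0,0,0.5,0,0,0,0,1,0,0,0,0,1,0,0,0,0,1,0,0,0,0,1,0]'

```text
clock: 12.12
eef_pos: [625.2, 2.2, 82.1]
tool_rot: [-3.141, 0.001, 1.508]
force: [-0.7, -0.1, -1.6]
width: 22.8
gripper_force: 59.0
```

```bash
python3 -c "
from h import *
cap()
plan([(623.7,4.7,50,87,0),(623.7,4.7,23,87,0)]);print(monitor.read_state()['eef_pos'])"
```

```text
side 104 along [38.5 62.9] across [-69.6  11.3] z [-41.4  19.9]
[0, 0.2, -0.2, 3.2, -1] -> [623.5   4.6  50.3] 87.4
[0, 0.0, 0.0, 2.7, 0] -> [623.5   4.6  23.3] 87.4
[625.33358986   2.48340601  82.28796617]
```

```bash
sed -i 's/    D=D\[m\]; x/    D=D[m]; D=D[D[:,2]>-12]; x/' h.py; python3 -c "
from h import *
cap()"
```

```text
side 89 along [38.4 56.4] across [-12.4  10.9] z [-3.8 19.8]
```

Request:
arm_command --series '[0,0.2,-0.2,1,-1,0,0.2,-0.2,2,-1,0,0.2,-0.2,2.8,-1,0,0.2,-0.2,3.2,-1,0,0.2,-0.2,3.2,-1]'

```text
clock: 12.63
eef_pos: [622.3, 5.9, 48.5]
tool_rot: [-3.139, 0.0, 1.527]
force: [-0.5, 0.0, -0.7]
width: 23.0
gripper_force: 59.0
```

Request:
arm_command --series '[0,0,0,0.8,0,0,0,0,1.6,0,0,0,0,2.2,0,0,0,0,2.7,0,0,0,0,2.7,0]'

```text
clock: 13.05
eef_pos: [624.5, 5.8, 23.6]
tool_rot: [3.14, -0.0, 1.527]
force: [1.0, 0.6, -0.7]
width: 23.1
gripper_force: 59.1
```

Request:
arm_command --series '[50,0,0,0,0,50,0,0,0,0,50,0,0,0,0,50,0,0,0,0,50,0,0,0,0]'

```text
clock: 13.47
eef_pos: [623.4, 5.9, 23.2]
tool_rot: [-3.141, 0.0, 1.527]
force: [0.4, -0.2, -0.1]
width: 42.8
gripper_force: 0.0
```

Request:
arm_command --series '[50,0,0,-1,0,50,0,0,-3,0,50,0,0,-5.5,0,50,0,0,-8,0,50,0,0,-10,0]'

```text
clock: 13.88
eef_pos: [624.0, 5.7, 125.8]
tool_rot: [3.14, 0.0, 1.527]
force: [1.1, 0.1, -0.4]
width: 42.8
gripper_force: 0.0
```

```bash
python3 -c "
from h import *
plan([(478.8,-295,85,10.8,100)]);print(monitor.read_state()['eef_pos'])"
```

```text
[100, -10.2, -4.4, 1.4, 26] [100, -11.1, 0.5, 1.3, 25] [100, -9.9, 5.2, 1.4, 26] -> [ 478.4 -294.9   84.8] 10.5
[623.9844034    5.68996515 125.7999581 ]
```

Request:
arm_command --series '[100,-10.2,-4.4,1.4,26,100,-10.2,-4.4,1.4,26,100,-10.2,-4.4,1.4,26,100,-10.2,-4.4,1.4,26,100,-10.2,-4.4,1.4,26]'

```text
clock: 14.3
eef_pos: [574.2, -96.6, 110.1]
tool_rot: [3.141, 0.001, 1.067]
force: [0.4, 0.8, 0.5]
width: 85.4
gripper_force: 0.0
```

Request:
arm_command --series '[100,-11.1,0.5,1.3,25,100,-11.1,0.5,1.3,25,100,-11.1,0.5,1.3,25,100,-11.1,0.5,1.3,25,100,-11.1,0.5,1.3,25]'

```text
clock: 14.72
eef_pos: [526.5, -194.9, 96.6]
tool_rot: [3.141, -0.0, 0.636]
force: [0.8, 0.2, 0.3]
width: 85.7
gripper_force: 0.0
```

Request:
arm_command --series '[100,-9.9,5.2,1.4,26,100,-9.9,5.2,1.4,26,100,-9.9,5.2,1.4,26,100,-9.9,5.2,1.4,26,100,-9.9,5.2,1.4,26]'

```text
clock: 15.13
eef_pos: [478.6, -294.7, 82.3]
tool_rot: [-3.141, -0.001, 0.185]
force: [-0.2, 1.3, 0.2]
width: 85.4
gripper_force: 0.0
```

Request:
arm_command --series '[100,0,0,0.5,0,100,0,0,1,0,100,0,0,1,0,100,0,0,1,0,100,0,0,1,0]'

```text
clock: 15.55
eef_pos: [478.4, -293.9, 72.2]
tool_rot: [-3.141, -0.0, 0.186]
force: [-0.7, 0.2, -0.7]
width: 85.5
gripper_force: 0.0
```

```bash
python3 -c "
from h import *
im,d,W=grab('side');tubes(im,W)
plan([(478.8,-295,6,10.8,100)]);print(monitor.read_state()['eef_pos'])"
```

```text
[100, 0.0, 0.1, 6.6, 0] -> [ 478.5 -295.2    6.4] 10.6
[ 478.29534411 -294.23488185   72.35399673]
```

Request:
arm_command --series '[100,0,0.1,2,0,100,0,0.1,4,0,100,0,0.1,5.5,0,100,0,0.1,6.6,0,100,0,0.1,6.6,0]'

```text
clock: 16.02
eef_pos: [477.1, -294.8, 4.5]
tool_rot: [-3.139, 0.002, 0.184]
force: [-0.5, 0.5, -0.5]
width: 85.4
gripper_force: 0.0
```

Request:
arm_command --series '[0,0,0,0,0,0,0,0,0,0,0,0,0,0,0,0,0,0,0,0,0,0,0,0,0]'

```text
clock: 16.43
eef_pos: [478.5, -295.9, 7.0]
tool_rot: [3.141, -0.001, 0.184]
force: [-0.2, 1.9, 0.6]
width: 25.6
gripper_force: 0.2
```

Request:
arm_command --series '[0,0,0,0,0,0,0,0,0,0,0,0,0,-2,0,0,0,0,-5,0,0,0,0,-9,0]'

```text
clock: 16.85
eef_pos: [476.5, -294.5, 95.5]
tool_rot: [-3.138, 0.004, 0.183]
force: [1.2, 0.3, -0.5]
width: 22.6
gripper_force: 59.1
```

Request:
arm_command --series '[0,0,0,-1,0,0,0,0,-1,0,0,0,0,-1,0,0,0,0,-1,0,0,0,0,-1,0]'

```text
clock: 17.27
eef_pos: [477.3, -294.9, 104.9]
tool_rot: [-3.14, 0.002, 0.184]
force: [-0.1, 0.2, -0.8]
width: 22.6
gripper_force: 59.1
```

```bash
python3 -c "
from h import *
plan([(689.3,1.2,90,87,0)]);print(monitor.read_state()['eef_pos'])"
```

```text
[0, 8.7, -8.4, 0.5, -25] [0, 11.5, -3.9, 0.5, -26] [0, 12.1, 1.5, 0.5, -25] -> [689.4   1.3  89.9] 86.5
[ 477.31441748 -294.92542765  104.88015355]
```

Request:
arm_command --series '[0,1.7,-1.7,0.1,-5,0,3.5,-3.4,0.2,-10,0,5.2,-5,0.3,-15,0,7,-6.7,0.4,-20,0,8.7,-8.4,0.5,-25]'

```text
clock: 17.68
eef_pos: [548.2, -196.0, 99.8]
tool_rot: [-3.14, 0.001, 0.624]
force: [0.3, -0.7, 0.0]
width: 22.7
gripper_force: 59.1
```

Request:
arm_command --series '[0,2.3,-0.8,0.1,-5,0,4.6,-1.6,0.2,-10,0,6.9,-2.3,0.3,-16,0,9.2,-3.1,0.4,-21,0,11.5,-3.9,0.5,-26]'

```text
clock: 18.1
eef_pos: [618.9, -97.6, 94.7]
tool_rot: [-3.139, 0.001, 1.078]
force: [-1.2, 0.0, -0.4]
width: 22.5
gripper_force: 59.1
```

Request:
arm_command --series '[0,3,0.4,0.1,-6,0,6,0.8,0.2,-13,0,9,1.1,0.3,-19,0,12.1,1.5,0.5,-25,0,12.1,1.5,0.5,-25]'

```text
clock: 18.52
eef_pos: [692.7, 9.7, 89.0]
tool_rot: [3.141, -0.007, 1.522]
force: [-0.7, 2.0, -1.1]
width: 22.7
gripper_force: 59.0
```

Request:
arm_command --series '[0,0,0,0.5,0,0,0,0,1,0,0,0,0,1,0,0,0,0,1,0,0,0,0,1,0]'

```text
clock: 18.93
eef_pos: [689.6, -1.0, 81.1]
tool_rot: [-3.141, 0.001, 1.508]
force: [-0.3, -0.4, -0.9]
width: 22.7
gripper_force: 59.0
```

```bash
python3 -c "
from h import *
cap(); grab('side','s4.png')
plan([(689.3,1.2,50,87,0),(689.3,1.2,23,87,0)]);print(monitor.read_state()['eef_pos'])"
```

```text
side 5 along [-26.6 -18.9] across [6.  9.6] z [15.4 19.2]
[0, 0.2, -0.1, 3.2, -1] -> [689.2   1.7  49.5] 87.4
[0, -0.0, 0.0, 2.7, 0] -> [689.2   1.7  22.5] 87.4
[ 6.90085807e+02 -3.70238277e-01  8.15111993e+01]
```

View pics/s4.png

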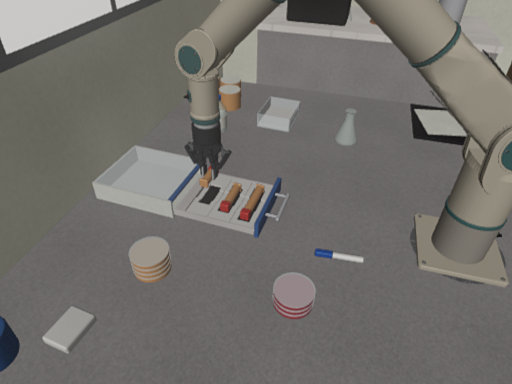

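Medium (about 231,197) and long (about 252,203) are seated. The short tube is over the far row at (207,178), cap on the far side. Lowering it.

Request:
arm_command --series '[0,0.2,-0.1,1,-1,0,0.2,-0.1,2,-1,0,0.2,-0.1,2.8,-1,0,0.2,-0.1,3.2,-1,0,0.2,-0.1,3.2,-1]'

```text
clock: 19.45
eef_pos: [688.0, 2.6, 47.3]
tool_rot: [-3.138, 0.0, 1.527]
force: [-0.6, -0.3, -0.9]
width: 22.8
gripper_force: 59.0
```

Request:
arm_command --series '[0,0,0,0.8,0,0,0,0,1.6,0,0,0,0,2.2,0,0,0,0,2.6,0,0,0,0,2.6,0]'

```text
clock: 19.87
eef_pos: [689.9, 2.4, 23.4]
tool_rot: [3.14, -0.0, 1.527]
force: [-0.2, -0.0, 0.2]
width: 22.9
gripper_force: 59.1
```

Request:
arm_command --series '[50,0,0,0,0,50,0,0,0,0,50,0,0,0,0,50,0,0,0,0,50,0,0,0,0]'

```text
clock: 20.28
eef_pos: [689.2, 2.5, 23.2]
tool_rot: [-3.141, -0.0, 1.527]
force: [-0.6, -0.7, 0.4]
width: 42.9
gripper_force: 0.0
```

Request:
arm_command --series '[50,0,0,-1,0,50,0,0,-3,0,50,0,0,-5.5,0,50,0,0,-8,0,50,0,0,-10,0]'

```text
clock: 20.7
eef_pos: [690.0, 2.3, 126.0]
tool_rot: [3.14, 0.0, 1.527]
force: [0.8, 0.1, -0.4]
width: 42.6
gripper_force: 0.0
```

```bash
python3 -c "
from h import *
plan([(420,13.7,130,87,0),(420,13.7,45,87,0)]);print(monitor.read_state()['eef_pos'])"
```

```text
[0, -0.0, -13.5, -0.2, 0] [0, -0.0, -13.5, -0.2, 1] -> [420.2  14.1 130. ] 86.5
[0, -0.0, -0.0, 8.5, 0] -> [420.2  14.1  45. ] 86.5
[689.96087013   2.33123997 126.00882047]
```

Request:
arm_command --series '[0,0,-3,-0.2,0,0,0,-6,-0.2,0,0,0,-9,-0.2,0,0,0,-12,-0.2,0,0,0,-13.5,-0.2,0]'

```text
clock: 21.12
eef_pos: [550.3, 8.6, 126.0]
tool_rot: [-3.138, -0.001, 1.527]
force: [-0.5, 0.1, -0.8]
width: 0.1
gripper_force: 0.0
```

Request:
arm_command --series '[0,0,-3,-0.2,0,0,0,-6,-0.2,0,0,0,-9,-0.2,0,0,0,-12,-0.2,0,0,0,-13.5,-0.2,0]'

```text
clock: 21.53
eef_pos: [415.2, 14.4, 127.9]
tool_rot: [-3.138, -0.001, 1.527]
force: [0.0, -0.4, 0.5]
width: 0.2
gripper_force: 0.0
```

```bash
python3 -c "
from h import *
im,d,W=grab('side','s5.png')
np.savez('s5.npz',im=im,W=W)
plan([(420,14,25,87,0)]);print(monitor.read_state()['eef_pos'])
cv2.imwrite('pics/s5c.png',cv2.resize(im[140:270,80:320,::-1],(720,390)))"
```

```text
[0, -0.0, 0.7, 10.3, 0] -> [420.   14.3  24.8] 87.5
[413.01695531  14.55905719 127.81359788]
```

View pics/s5c.png

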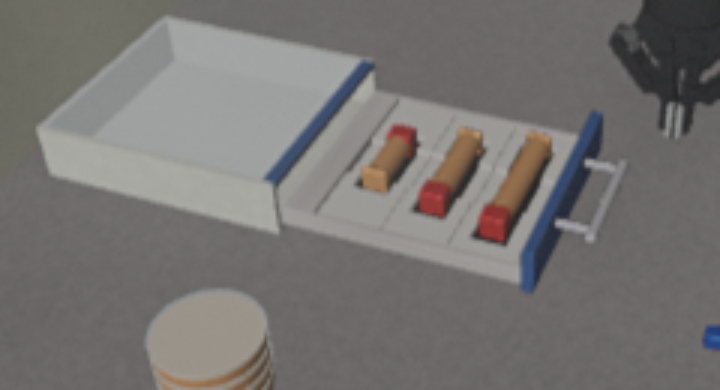

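All three tubes lie in their matching pockets in the crop: short at (388,160), medium at (452,172), long at (516,187). I'll check top heights (42 mm expected) before pushing.

```bash
python3 -c "
from h import *
im,W=[np.load('s5.npz')[k] for k in('im','W')]
hsv=cv2.cvtColor(im,cv2.COLOR_RGB2HSV)
k=((hsv[...,0]<20)|(hsv[...,0]>175))&(hsv[...,1]>90)&(W[...,0]>520)&(W[...,0]<740)&(abs(W[...,1])<100)
n,l,st,c=cv2.connectedComponentsWithStats(k.astype('uint8'))
for i in range(1,n):
  if st[i,4]>40:
    P=W[l==i]; print(c[i].round(),'x',np.percentile(P[:,0],[3,50,97]).round(),'y',np.percentile(P[:,1],[2,98]).round(),'z hi',np.percentile(P[P[:,1]>np.median(P[:,1])][:,2],95).round(1),np.percentile(P[P[:,1]<np.median(P[:,1])][:,2],95).round(1))
"
```

```text
[210. 192.] x [677. 686. 700.] y [-28.  45.] z hi 42.4 43.0
[230. 198.] x [613. 622. 637.] y [-44.  61.] z hi 43.1 42.6
[251. 203.] x [546. 556. 574.] y [-57.  77.] z hi 42.8 42.8
```

Request:
arm_command --series '[0,0,0.7,2.5,0,0,0,0.7,5,0,0,0,0.7,7.5,0,0,0,0.7,9.5,0,0,0,0.7,10.3,0]'

```text
clock: 22.0
eef_pos: [425.6, 15.3, 32.0]
tool_rot: [-3.136, -0.005, 1.526]
force: [-0.5, 0.3, -1.2]
width: 0.2
gripper_force: 0.0
```

Request:
arm_command --series '[0,0,0.5,0,0,0,0,1.2,0,0,0,0,2,0,0,0,0,3,0,0,0,0,4,0,0]'

```text
clock: 22.42
eef_pos: [464.8, 13.4, 33.3]
tool_rot: [-3.135, -0.004, 1.527]
force: [-3.5, 0.2, 1.6]
width: 0.1
gripper_force: 1.7
```

Request:
arm_command --series '[0,0,-1,0,0,0,0,-1,0,0,0,0,-1,0.8,0,0,0,-1,0.8,0,0,0,-1,0.8,0]'

```text
clock: 22.83
eef_pos: [455.3, 14.0, 24.3]
tool_rot: [-3.136, -0.004, 1.527]
force: [-0.3, 0.2, 0.2]
width: -0.0
gripper_force: 0.0
```

```bash
cat >> h.py <<'E'
def blue():
    for n in('top','side'):
        im,d,W=grab(n); hsv=cv2.cvtColor(im,cv2.COLOR_RGB2HSV)
        b=(hsv[...,0]>100)&(hsv[...,0]<120)&(hsv[...,1]>130)&(W[...,0]>480)&(W[...,0]<790)&(abs(W[...,1])<130)&(W[...,2]>35)
        A=W[b]; u=(A[:,:2]-[507,10.8])@[.9986,-.0525]
        print(n,np.histogram(u,np.arange(-20,281,10))[0])
    s=monitor.read_state(); print(s['eef_pos'],s['force'])
E
python3 -c "
from h import *
blue()"
```

```text
top [  0   0   0  76 121   0   0   0   0   0   0   0   0   0   0   0   0   0
   0   0   0   0   0   0   0   0 114 391  73   0]
side [ 0  0  0  9 87  0  0  0  0  0  0  0  0  0  0  0  0  0  0  0  0  0  0  0
  0  0  0  0  0  0]
[455.11159349  13.92142304  24.35231163] [ 0.29188346  0.54820009 -0.28248951]
```

Request:
arm_command --series '[0,0,0.8,0,0,0,0,2,0,0,0,0,3.5,0,0,0,0,5,0,0,0,0,6.5,0,0]'

```text
clock: 23.35
eef_pos: [519.1, 10.9, 23.9]
tool_rot: [-3.133, -0.004, 1.527]
force: [-4.3, -1.0, 1.8]
width: 0.5
gripper_force: 1.6
```

Request:
arm_command --series '[0,0,1.5,0,0,0,0,3,0,0,0,0,4.5,0,0,0,0,6,0,0,0,0,7.5,0,0]'

```text
clock: 23.77
eef_pos: [594.0, 7.4, 23.5]
tool_rot: [-3.133, -0.003, 1.527]
force: [-2.1, -0.7, 2.0]
width: 0.3
gripper_force: 1.7
```

Request:
arm_command --series '[0,0,1.3,0,0,0,0,2.5,0,0,0,0,3.5,0,0,0,0,4.2,0,0,0,0,4.5,0,0]'

```text
clock: 24.18
eef_pos: [640.5, 5.5, 23.3]
tool_rot: [-3.136, -0.003, 1.527]
force: [-2.9, -0.3, 0.7]
width: 0.2
gripper_force: 1.1
```

```bash
python3 -c "
from h import *
blue()
im,d,W=grab('side')
cv2.imwrite('pics/s6c.png',cv2.resize(im[100:270,60:340,::-1],(784,476)))"
```

```text
top [  0   0   0   0   0   0   0   0   0   0   0   0   0   0   4   1   0   0
   0   0 112 113   0   0   0   0  27  75  11   0]
side [ 0  0  0  0  0  0  0  0  0  0  0  0  0  0  0  0  0  0  0  0  0 18  0  0
  0  0  0  4  0  0]
[640.24129546   5.94173345  23.3057805 ] [ 1.25430097  0.54876674 -0.28882238]
```

View pics/s6c.png

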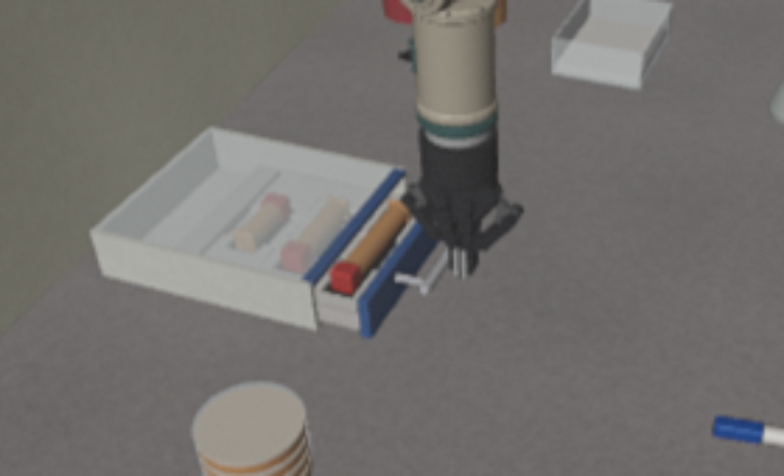

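The drawer is about 5 cm from shut, with the tubes riding fine under the clear top. I'll close the rest gently.

Request:
arm_command --series '[0,0,0.5,0,0,0,0,1.2,0,0,0,0,2,0,0,0,0,2.8,0,0,0,0,3.6,0,0]'

```text
clock: 24.75
eef_pos: [676.5, 4.3, 23.1]
tool_rot: [-3.136, -0.004, 1.527]
force: [-3.6, -0.1, 0.9]
width: -0.2
gripper_force: 1.3
```

Request:
arm_command --series '[0,0,0.3,0,0,0,0,0.5,0,0,0,0,0.7,0,0,0,0,0.8,0,0,0,0,0.8,0,0]'

```text
clock: 25.17
eef_pos: [683.8, 4.0, 23.2]
tool_rot: [-3.137, -0.004, 1.527]
force: [-0.8, -0.2, -0.1]
width: -0.2
gripper_force: 0.4
```

```bash
python3 -c "
from h import *
blue()"
```

```text
top [  0   0   0   0   0   0   0   0   0   0   0   0   0   0   0   0   0   1
   6   3   1   0   0   0  15 198  51 119  14   0]
side [0 0 0 0 0 0 0 0 0 0 0 0 0 0 0 0 0 0 0 0 0 0 0 0 0 8 0 1 0 0]
[683.8205458    3.93063599  23.16236616] [-1.26163913 -0.05765081 -0.30230185]
```

Creep 2 mm per step until the force rises.

Request:
arm_command --series '[0,0,0.1,0,0,0,0,0.2,0,0,0,0,0.3,0,0,0,0,0.3,0,0,0,0,0.3,0,0]'

```text
clock: 25.68
eef_pos: [686.8, 3.8, 23.1]
tool_rot: [-3.137, -0.004, 1.527]
force: [-1.5, -0.3, 1.2]
width: 0.2
gripper_force: 0.7
```

Request:
arm_command --series '[0,0,0.1,0,0,0,0,0.2,0,0,0,0,0.2,0,0,0,0,0.2,0,0,0,0,0.2,0,0]'

```text
clock: 26.1
eef_pos: [688.5, 3.7, 23.1]
tool_rot: [-3.136, -0.004, 1.527]
force: [-2.5, 0.5, 0.7]
width: -0.3
gripper_force: 1.3
```

Request:
arm_command --series '[0,0,0.1,0,0,0,0,0.2,0,0,0,0,0.2,0,0,0,0,0.2,0,0,0,0,0.2,0,0]'

```text
clock: 26.52
eef_pos: [688.6, 3.7, 23.0]
tool_rot: [-3.132, -0.004, 1.527]
force: [-7.7, -0.4, 5.4]
width: -0.4
gripper_force: 3.7
```

The TCP stalls at x = 688.6 and the force has climbed to 7.7 N, so this looks like the stop. One more small push to confirm, then I back away.

Request:
arm_command --series '[0,0,0.1,0,0,0,0,0.2,0,0,0,0,0.2,0,0,0,0,0.2,0,0,0,0,0.2,0,0]'

```text
clock: 26.93
eef_pos: [688.6, 3.7, 22.9]
tool_rot: [-3.128, -0.005, 1.526]
force: [-11.7, -0.1, 7.6]
width: -0.1
gripper_force: 5.9
```

Request:
arm_command --series '[0,0,-1,0,0,0,0,-3,0,0,0,0,-6,0,0,0,0,-9,0,0,0,0,-12,0,0]'

```text
clock: 27.35
eef_pos: [572.8, 8.8, 24.0]
tool_rot: [-3.139, -0.003, 1.527]
force: [-0.2, -0.1, 0.6]
width: -0.1
gripper_force: 0.0
```

Request:
arm_command --series '[0,0,-2,-3,0,0,0,-4,-6,0,0,0,-6,-9,0,0,0,-8,-12,0,0,0,-8,-12,0]'

```text
clock: 27.77
eef_pos: [493.2, 11.5, 148.6]
tool_rot: [3.141, -0.006, 1.525]
force: [-1.2, 0.6, -0.1]
width: 0.2
gripper_force: 0.0
```

```bash
python3 -c "
from h import *
blue()
im,d,W=grab('side')
cv2.imwrite('pics/s7c.png',cv2.resize(im[100:330,60:340,::-1],(700,575)))"
```

```text
top [  1   3   0   0   0   0   0   0   0   0   0   0   0   0   0   0   0   0
   0   0   0   0   0   0   0 502 478 377  71   0]
side [0 0 0 0 0 0 0 0 0 0 0 0 0 0 0 0 0 0 0 0 0 0 0 0 0 1 0 1 0 0]
[495.07676304  12.22685599 145.60626072] [ 0.2055199  -0.31407141  0.38723178]
```

View pics/s7c.png

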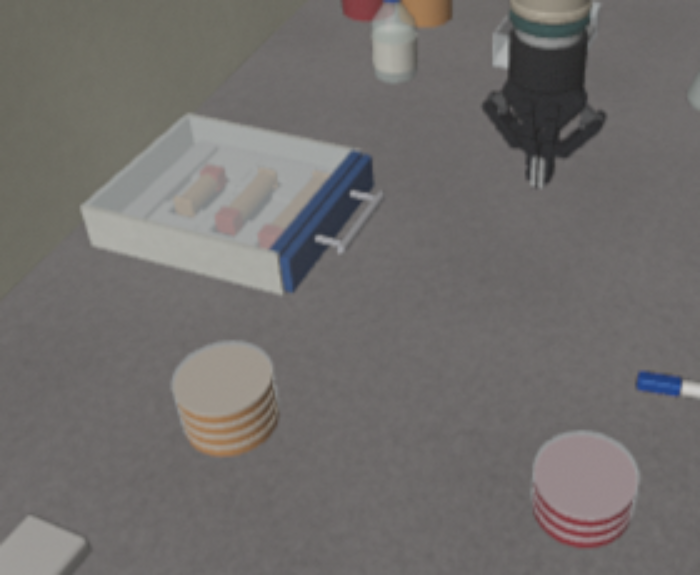

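The drawer front (330,220 in the crop) sits flush with the cabinet. The three tubes are visible in their rows through the clear top, and both dish stacks are where they were.

```bash
python3 -c "
from h import *
print(workorder.finish_job())"
```

```text
the job is handed in; nothing more can be done
None
```

The three tubes are in their matching rows, the drawer is pushed to its stop, the dish stacks were not moved, and the job was handed in at about 28 s; no verdict came back.

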